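Stock the sprung canister lift

ROBOT

A 6-joint arm with a two-finger parallel gripper is mounted at the origin on the work surface. World frame = base frame: x ahead of the robot, y to its left, z up, the work surface at z = 0. Lengths are in m, angles in degrees, forces in N, time in s.
With the tool pointing down it reaches from about 0.4 to 0.925 m from the base axis. Payload 12.5 kg.
Tool frame: the origin (TCP) lies where the fingers leave the gripper's body, on its centre line; the fingertips stand 78 mm ahead of it and the grasp point (between the pads) lies 59 mm ahead of it; y points along the fingers, z is the direction in which the jaws open and shut, and the axes are right-handed (so a half turn about y gives the same grasp; the last joint's range is limited). The gripper opens to 95 mm and grips with 3 to 60 N. Pads are 20 mm wide; open, the fingers measure 119 mm over their backs; the gripper's body (75 mm by 180 mm) begins 59 mm behind the grasp point.
Start: joints at [68.033, 28.126, 89.318, -0, 62.55, -6.05], TCP at [0.171, 0.601, 0.292] pointing down, gripper open.
Joint ranges: [-177.58, 177.58], [-47.91, 125.51], [2.72, 160], [-65.01, 245.01], [3.68, 167.84], [-153.87, 153.87]. Speed limits (degrees/s): [127.2, 127.2, 159.86, 180, 180, 180].

INTERFACE

Orientations are given as [roll, pitch, yaw] about the fixed x, y, z axes, in that order (R = Rz(yaw) Ry(pitch) Rx(roll)).
In Python, from bench import env, snapshot, get_calibration, workorder gives the robot as it stands. The module is installed in compiled form; this text tells all that it offers.
- The arm moves only by the shell command python3 -m creep 'ROWS' [FORCE]. ROWS is text: rows parted by semicolons, each of 7 numbers parted by spaces: the turn, a rotation vector about the world's x, y, z in rad, then the shift along the world's x, y, z in m, then the finger opening in m, from 0 to 0.0951. A call has 1 to 12 rows; each row shifts and turns the commanded pose from where the row before left it; what a row does not reach is not made up. A row lasts 1/10 s, in which the tool goes at most 50 mm and 8.59 degrees, less where a joint would pass 70% of its speed; a pose out of reach is approached as far as the arm can. A call is refused whole if a number of a shift passes 0.05 or a number of a turn 0.15, either way. A call with a gripper value outside its range is refused whole. The fingers move at their own pace and stop on an object; FORCE is the grip in N (left out, the last holds). Time passes only in rows, so rows that do not move let the fingers close. It gives the time, the measured TCP pose, the force and the opening at its end, in the units of the state.
- env.sense(): the state, without advancing time (a new reading comes with each control period).
- snapshot(name): name is "scene" or "top" or "wrist"; returns the picture (400x640x3 uint8, red, green, blue); there is no depth.
- get_calibration(name): a dict with "fx", "fy", "cx", "cy" (pixels), "dist_coeffs" ([k1, k2, p1, p2, k3] as OpenCV has them; the pictures are not rectified), "R" (3x3) and "t" (3): a world point X has camera coordinates R X + t; the wrist camera has in their place "mount" (4x4, takes a point from camera to tool coordinates, whose origin is the TCP and whose axes are the tool frame's). Camera axes: x right, y down, z forward; pixel columns grow to the right and rows downward; lengths in m; the calibration is good to about 2 mm. A picture is of the moment at which its call begins: read the wrist's pose just before it. get_calibration takes no time and is no camera call.
- workorder.hand_in(): hands the job in, once; it reports no verdict.
The state is a dict: "t": time; "joint_positions": joint angles; "joint_vel": joint speeds; "effort": joint torques, N m; "position": TCP position; "tcp_rot": TCP orientation; "wrist_force": force on the tool from outside, world axes, zero at the start; "torque": the same for the moment, N m; "grip_width": opening from 0.0 (shut) to 1.0 (fully open).
Only numpy, scipy, OpenCV 4.12 (cv2) and the standard library are available. Lean on these libraries where they do the work, as an engineer would, in place of code of your own. Each camera call takes 0.05 s, during which the arm holds its last target.

TASK

Load both full grit canisters (grey with orange lids) onto the sprung tray of the blue lift, standing upright side by side, so that their weight sinks the tray fully home. Set each one down gently rather than dropping it, and leave everything else on the bench where it stands.

Things in the scene. Friction and masses are not known exactly. Their poses are not given: they have to be found in the camera images.
- canister_a: a full, closed grit canister: upright cylinder, 58 mm diameter, 95 mm tall, grey plastic body with an orange lid (top 22 mm, same diameter) and a thin black band below the lid; 0.32 to 0.48 kg; loose on the bench. Origin: centre of its underside, z up. The two full canisters are alike and interchangeable.
- canister_b: a full, closed grit canister: upright cylinder, 58 mm diameter, 95 mm tall, grey plastic body with an orange lid (top 22 mm, same diameter) and a thin black band below the lid; 0.32 to 0.48 kg; loose on the bench. Origin: centre of its underside, z up. The two full canisters are alike and interchangeable.
- tray_floor (a point): centre of the upper face of the tray's floor, z up, axes as the lift's; moves with the tray: 89 mm above the bench when empty, 65 mm when fully down. The aluminium tray is 102 mm (x) by 182 mm (y) inside, its rim 5 mm thick and 10 mm above the floor; fully down, the rim is flush with the casing's. Two black discs 66 mm across, flush, 45 mm either way along y from here, mark the places.
- lift: the lift's blue sheet-metal casing, fixed: 128 mm (x) by 208 mm (y) outside, 75 mm high, open on top with the sprung tray in its mouth, a window showing coil springs in its -x side. Origin: centre of its underside, z up; turned about z by up to 0.35 rad.
- tray (a joint): how far the sprung tray has sunk, in m: 0 empty (up), 0.024 fully home on its stops. Spring 200 N/m with 0.6 N preload, well damped, so it follows its load and rises again when the load goes: one canister alone sinks it about 12 to 21 mm, both together take it fully home. It stays level.
- empty_canister: bystander: an open, empty grey canister without lid or orange, 58 mm diameter, 73 mm tall, light. Origin: centre of its underside.
- mortar: bystander: beige ceramic mortar, 100 mm across its rim and 65 mm high, a pestle leaning out of it up to 108 mm high. Origin: centre of its underside.
- quartz: bystander: dark brown smoky quartz point standing upright, six-sided, about 50 mm across and 105 mm tall. Origin: centre of its underside.
- jar: bystander: closed amber glass jar, 56 mm diameter, 80 mm tall. Origin: centre of its underside.
- brush: bystander: hand brush about 200 mm long with a wooden handle, lying on the bench at the right. Origin: within its length, on the underside.

How it is judged (in metres and radians):
At the end, for the whole second after the job is handed in: Both full canisters stand upright (within 0.1 rad) and at rest on the floor of the tray itself (underside within 6 mm of it, centres within 30 mm of the tray's centre line along x and 68 mm along y), and the tray has sunk by more than 21 of its 24 mm (x of canister_a in the frame of tray_floor between -0.03 and 0.03 m and y of canister_a in the frame of tray_floor between -0.068 and 0.068 m and z of canister_a in the frame of tray_floor between -0.006 and 0.006 m and angle between each of canister_a, canister_b's own z axis and vertical below 0.1 rad and linear speed of each of canister_a, canister_b below 0.02 m/s and x of canister_b in the frame of tray_floor between -0.03 and 0.03 m and y of canister_b in the frame of tray_floor between -0.068 and 0.068 m and z of canister_b in the frame of tray_floor between -0.006 and 0.006 m and value of joint tray above 0.021 m); the robot touches nothing.
It fails at once if a canister dropped or slammed onto the tray, or the tray shoved down (tray sinking faster than 0.25 m/s) (velocity of joint tray above 0.25 m/s).
It fails at once if a bystander (empty canister, mortar, quartz, jar, brush) moved by more than 30 mm (distance of any of empty_canister, mortar, quartz, jar, brush from where it was at the start of the episode above 0.03 m).
It also fails if it takes over 64 s, if anything falls off the work surface, if the arm or the gripper's body presses on something with over 40 N, if the wrist force passes 120 N, or if a joint passes its speed limit or range.

## Working session

There is one attempt and no reset: what is moved stays moved. The work goes in short steps, Python scripts to look and compute and a shell command to move; the robot and the scene stay as the last step left them, time stands still between calls to the robot, and variables do not carry over. Pictures are saved under pics/ and viewed, and the job is handed in when it is done.

```bash
mkdir -p pics; ls
python3 - <<'E'
from bench import env, snapshot, get_calibration
import cv2
print(env.sense())
for n in ["scene","top","wrist"]:
    im=snapshot(n); cv2.imwrite(f"pics/{n}0.png",im[:,:,::-1]); print(n,get_calibration(n))
E
```

```text
pics
{'t': 0.0, 'joint_positions': array([ 6.80333623e+01,  2.81655036e+01,  8.93509725e+01, -4.71576337e-04,
        6.25514348e+01, -6.05277850e+00]), 'joint_vel': array([ 0.01567229,  0.08231416,  0.0505018 ,  0.02253234, -0.03877397,
        0.02498626]), 'effort': array([-1.30009616e-03, -6.12635064e+01, -2.58190763e+01,  6.92658685e-02,
        4.80902789e-02, -1.87040123e-04]), 'position': array([0.17131021, 0.60088753, 0.29164191]), 'tcp_rot': array([-9.00675764e+01,  6.74492911e-03, -1.59136456e+01]), 'wrist_force': array([-0.00888077,  0.43201056,  0.6250147 ]), 'torque': array([-0.04925928,  0.05197698, -0.01371905]), 'grip_width': 1.0019967228876607}
scene {'fx': 387.26442880099063, 'fy': 387.26442880099063, 'cx': 312.01783035515007, 'cy': 195.26929991012952, 'dist_coeffs': array([0.02246325, 0.        , 0.        , 0.        , 0.        ]), 'R': array([[-0.81525841,  0.57903397,  0.00856697],
       [ 0.43219476,  0.61822744, -0.65650782],
       [-0.38543666, -0.53152092, -0.75427057]]), 't': array([ 0.41742881, -0.12947572,  1.34526221])}
top {'fx': 378.93089323159745,
[... 219 characters left out ...]
       [-0.99101254,  0.02368388, -0.13165571],
       [ 0.13188363,  0.00832703, -0.99123023]]), 't': array([-0.01567889,  0.4952227 ,  0.99939284])}
wrist {'fx': 300.35327549307203, 'fy': 300.35327549307203, 'cx': 318.4637106115569, 'cy': 195.67997480399075, 'dist_coeffs': array([-0.04370671,  0.        ,  0.        ,  0.        ,  0.        ]), 'mount': array([[ 2.92303525e-04,  9.63111935e-01,  2.69100939e-01,
        -7.69362977e-02],
       [-5.75138857e-04, -2.69100745e-01,  9.63111862e-01,
        -9.18266921e-02],
       [ 9.99999792e-01, -4.36291399e-04,  4.75264001e-04,
        -6.62778738e-05],
       [ 0.00000000e+00,  0.00000000e+00,  0.00000000e+00,
         1.00000000e+00]])}
```

View pics/top0.png

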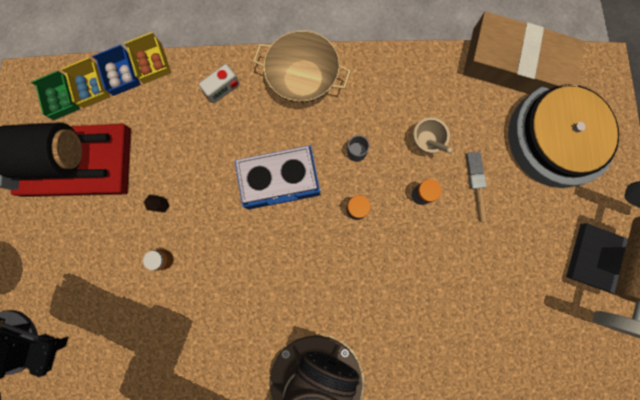

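View pics/scene0.png

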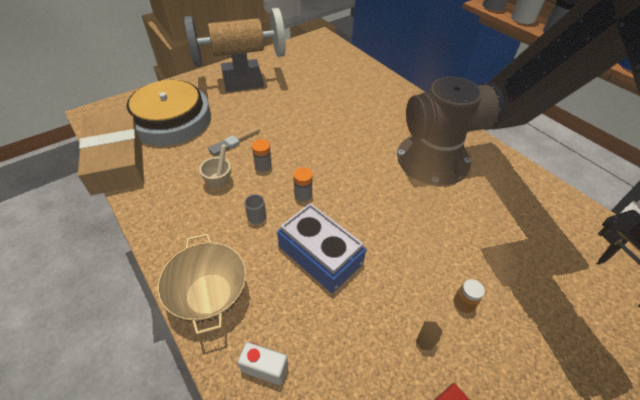

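View pics/wrist0.png

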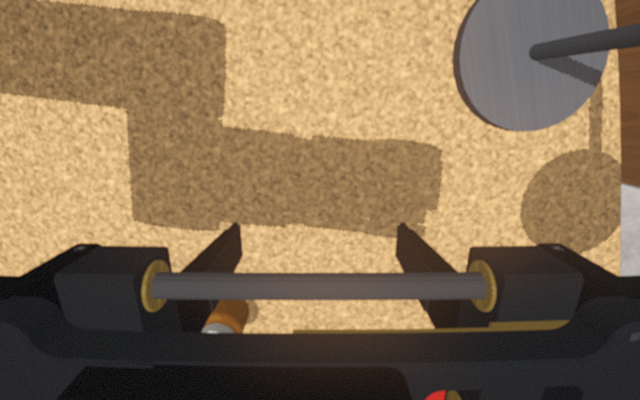

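The top view shows the orange lids at about (359,207) and (430,190), the tray discs at (260,178) and (293,171), the empty canister at (358,148), the mortar at (432,135) and the brush at (477,180). Next I measure these positions.

```bash
cat > h.py <<'E'
import numpy as np, cv2
from bench import env, snapshot, get_calibration
from scipy.spatial.transform import Rotation as Rn
def cam(n):
    c=get_calibration(n)
    K=np.array([[c["fx"],0,c["cx"]],[0,c["fy"],c["cy"]],[0,0,1.]])
    if n=="wrist":
        s=env.sense(); T=np.eye(4);T[:3,:3]=Rn.from_euler("xyz",s["tcp_rot"],degrees=True).as_matrix();T[:3,3]=s["position"]
        M=np.linalg.inv(T@c["mount"]);R,t=M[:3,:3],M[:3,3]
    else:R,t=np.array(c["R"]),np.array(c["t"])
    return K,np.array(c["dist_coeffs"]),R,t
def ray(c,p,z):
    K,d,R,t=c
    u=cv2.undistortPoints(np.array(p,float).reshape(-1,1,2),K,d).reshape(-1,2)
    D=np.c_[u,np.ones(len(u))]@R; C=-R.T@t
    return C+D*((z-C[2])/D[:,2])[:,None]
def blobs(m,amin):
    n,l,s,ce=cv2.connectedComponentsWithStats(m.astype(np.uint8))
    return [(s[i],ce[i],(l==i)) for i in range(1,n) if s[i][4]>amin]
def proj(c,P):
    K,d,R,t=c
    return cv2.projectPoints(np.array(P,float).reshape(-1,3),cv2.Rodrigues(R)[0],t,K,d)[0].reshape(-1,2)
E
python3 - <<'E'
from h import *
for n in ["scene","top"]:
    im=cv2.imread(f"pics/{n}0.png"); hsv=cv2.cvtColor(im,cv2.COLOR_BGR2HSV); c=cam(n)
    H,S,V=cv2.split(hsv)
    m=(H>5)&(H<16)&(S>210)&(V>150)
    for s,ce,mm in blobs(m,60):
        # silhouette on z=.095 top plane (ray of all pixels), plus convex hull circle
        P=ray(c,np.argwhere(mm)[:,::-1],.095)[:,:2].astype(np.float32)
        print(n,"orange",s,ce.round(1),"c@.095",ray(c,[ce],.095)[0].round(4),cv2.minEnclosingCircle(P), P.min(0),P.max(0))
    m=(V<60)
    for s,ce,mm in blobs(m,60):
        if n=="top" and (220<ce[0]<380 and 140<ce[1]<230) or n=="scene" and (240<ce[0]<370 and 190<ce[1]<270):
            P=ray(c,np.argwhere(mm)[:,::-1],.089)
            print(n,"dark",s,ce.round(1),ray(c,[ce],.089)[0].round(4),cv2.minAreaRect(P[:,:2].astype(np.float32)))
E
```

```text
top dark [350 137  18  14 107] [360.4 141.7] [ 0.6329 -0.1324  0.089 ] ((0.6319513916969299, -0.1311011016368866), (0.04475909471511841, 0.027357544749975204), 62.8447380065918)
top dark [347 149  18  12  73] [354.2 156.5] [ 0.5933 -0.1147  0.089 ] ((0.595270574092865, -0.1145399808883667), (0.047151800245046616, 0.021729804575443268), 68.63579559326172)
top dark [282 160  23  23 417] [292.8 171. ] [0.5589 0.0462 0.089 ] ((0.5588614344596863, 0.04577212408185005), (0.05753886699676514, 0.058348800987005234), 88.57821655273438)
top dark [248 167  23  23 413] [258.9 177.7] [0.5432 0.1348 0.089 ] ((0.5426595211029053, 0.13464035093784332), (0.05764687433838844, 0.058434080332517624), 89.80829620361328)
```

Run:
```python
import cv2
im=cv2.imread("pics/top0.png")[120:230,220:510]; cv2.imwrite("pics/topz.png",cv2.resize(im,None,fx=2.7,fy=2.7,interpolation=2))
im=cv2.imread("pics/scene0.png")[120:300,180:400]; cv2.imwrite("pics/scenez.png",cv2.resize(im,None,fx=3,fy=3,interpolation=2))
```

```text
(no output)
```

View pics/topz.png

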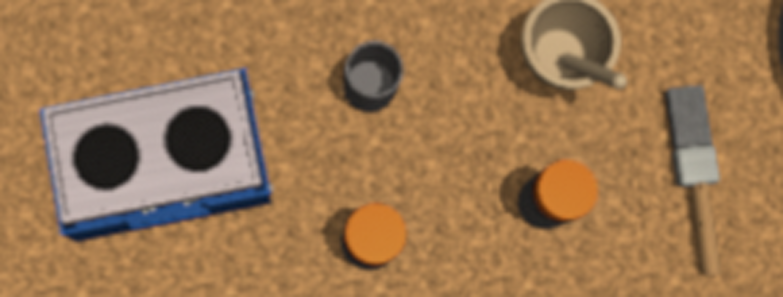

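View pics/scenez.png

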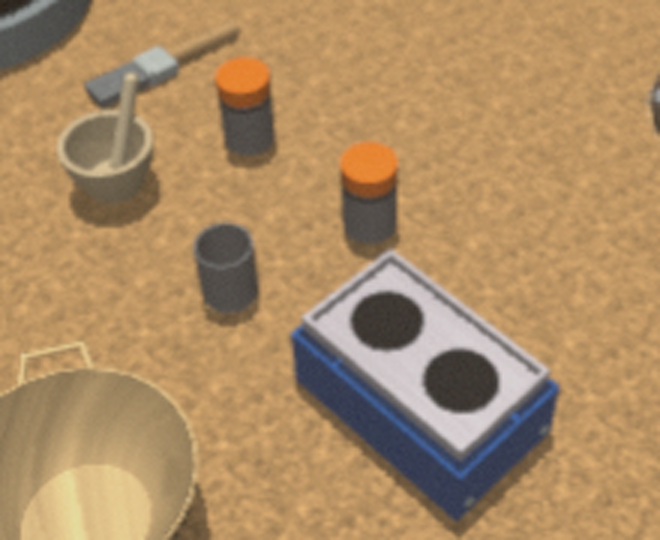

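The discs are measured and come out 90 mm apart, as specified. My orange mask was too strict, so I loosen it.

Run:
```python
from h import *
for n in ["scene","top"]:
    im=cv2.imread(f"pics/{n}0.png"); hsv=cv2.cvtColor(im,cv2.COLOR_BGR2HSV); c=cam(n)
    H,S,V=cv2.split(hsv)
    print(hsv[207,359],hsv[192,430]) if n=="top" else print(hsv[175,303])
    m=(H>3)&(H<16)&(S>190)&(V>140)
    for s,ce,mm in blobs(m,80):
        P=ray(c,np.argwhere(mm)[:,::-1],.095)[:,:2].astype(np.float32)
        print(n,s,ce.round(1),ray(c,[ce],.095 if n=="top" else .088)[0].round(4),cv2.minEnclosingCircle(P), P.min(0),P.max(0))
    if n=="scene":
        for q,z in [((256,212),.04),((216,178),.03)]: print(ray(c,[q],z).round(3))
        for s,ce,mm in blobs(V<60,60):
            if 290<ce[0]<345 and 215<ce[1]<255: print("disc",ce,ray(c,[ce],.089))
c=cam("top"); print("mortar",ray(c,[(431,135)],.065),"brush",ray(c,[(475,155),(477,182)],.02),"empty",ray(c,[(358,146)],.073))
```

```text
[ 14 197 232]
scene [253 140  16  12 157] [260.6 145.4] [ 0.499  -0.3061  0.088 ] ((0.5025718808174133, -0.2987186014652252), 0.02908478118479252) [ 0.47706157 -0.32610434] [ 0.52844435 -0.27167174]
scene [294 168  18  14 186] [302.6 174.3] [ 0.4614 -0.1215  0.088 ] ((0.46598413586616516, -0.11661596596240997), 0.027932900935411453) [ 0.43899718 -0.14244926] [ 0.4921254  -0.08932777]
[[ 0.633 -0.112  0.04 ]]
[[ 0.665 -0.312  0.03 ]]
[ 15 195 208] [ 15 198 207]
top [419 180  22  21 353] [429.6 189.9] [ 0.4997 -0.3053  0.095 ] ((0.4998479187488556, -0.3052959144115448), 0.02758888341486454) [ 0.4733212 -0.3324565] [ 0.5257063  -0.27782398]
top [348 196  22  22 364] [358.3 206.1] [ 0.4621 -0.1201  0.095 ] ((0.46191734075546265, -0.11986212432384491), 0.027940677478909492) [ 0.43432686 -0.14762214] [ 0.48837203 -0.09382901]
mortar [[ 0.65433914 -0.32714545  0.065     ]] brush [[ 0.60726625 -0.46222496  0.02      ]
 [ 0.52990864 -0.46168476  0.02      ]] empty [[ 0.62573139 -0.1271445   0.073     ]]
```

Canister A is at (0.462, -0.120), and B is at (0.500, -0.3055). The discs are at (0.559, 0.046) and (0.543, 0.135), so the lift is turned about 10°. I will grasp with the jaws along the lift's x axis, which needs a turn of about -64°. A goes on the far disc first.

```bash
python3 -m creep '0 0 -0.14 0.035 -0.02 0 0.095;0 0 -0.14 0.035 -0.02 0 0.095;0 0 -0.14 0.035 -0.02 0 0.095;0 0 -0.14 0.035 -0.02 0 0.095;0 0 -0.14 0.035 -0.02 0 0.095;0 0 -0.14 0.035 -0.02 0 0.095;0 0 -0.14 0.035 -0.02 0 0.095;0 0 -0.14 0.035 -0.02 0 0.095;0 0 0 0 0 0 0.095;0 0 0 0 0 0 0.095' 30
```

```text
t: 1.15
position: [0.4519, 0.4405, 0.2918]
tcp_rot: [-90.0, -0.0, -80.1]
wrist_force: [-0.1, -0.2, 0.4]
grip_width: 0.997
```

Everything was reached. Next I move to just short of A, to check it with the wrist camera.

```bash
python3 -m creep '0 0 0 0 -0.04 0 0.095;0 0 0 0 -0.04 0 0.095;0 0 0 0 -0.04 0 0.095;0 0 0 0 -0.04 0 0.095;0 0 0 0 -0.04 0 0.095;0 0 0 0 -0.04 0 0.095;0 0 0 0 -0.04 0 0.095;0 0 0 0 -0.04 0 0.095;0 0 0 0 -0.04 0 0.095;0 0 0 0 -0.04 0 0.095;0 0 0 0 -0.04 0 0.095;0 0 0 0 -0.04 0 0.095' && python3 -m creep '0 0 0 0.01 -0.04 0 0.095;0 0 0 0 -0.04 0 0.095;0 0 0 0 0 0 0.095;0 0 0 0 0 0 0.095'
python3 - <<'E'
from h import *
c=cam("wrist"); im=snapshot("wrist")[:,:,::-1]; cv2.imwrite("pics/w1.png",im)
H,S,V=cv2.split(cv2.cvtColor(im,cv2.COLOR_BGR2HSV)); m=(H>3)&(H<16)&(S>170)&(V>120)
for s,ce,mm in blobs(m,150): print(s,ce,ray(c,[ce],.095))
E
```

```text
t: 2.35
position: [0.4509, -0.0394, 0.2925]
tcp_rot: [-90.0, 0.0, -79.9]
wrist_force: [0.7, 0.3, 0.1]
grip_width: 0.998
t: 2.75
position: [0.4611, -0.1185, 0.2922]
tcp_rot: [-90.0, 0.0, -80.1]
wrist_force: [-0.1, 0.8, 0.3]
grip_width: 0.999
[292 163  55  29 902] [319.13968958 176.38691796] [[ 0.45812696 -0.10341088  0.095     ]]
[304 318  39  12 332] [323.38554217 323.85542169] [[ 0.49261738 -0.2720199   0.095     ]]
```

View pics/w1.png

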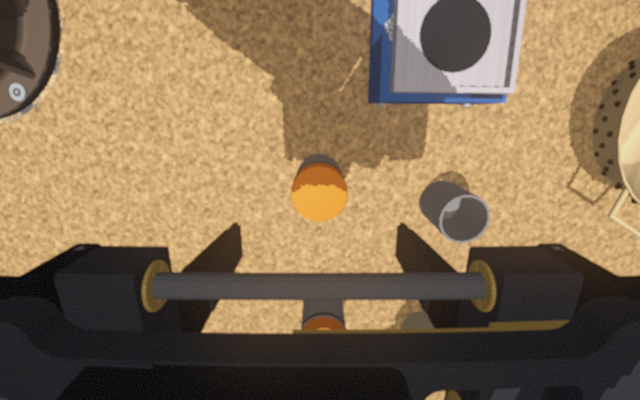

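The wrist view shows A's lid centred at about (319.5,193.5), in line with the jaw centre at column 318.5. The fingers are clear of it and of the empty canister at (464,218).

Run:
```python
from h import *
c=cam("wrist"); print(ray(c,[(319.5,193.5),(319.5,221),(455,33)],.095), ray(c,[(455,33)],.089))
```

```text
[[ 0.46149417 -0.11990112  0.095     ]
 [ 0.4665671  -0.14862617  0.095     ]
 [ 0.55400631  0.04587274  0.095     ]] [[0.55622049 0.04771083 0.089     ]]
```

This agrees with the other views. I descend 0.171 m and close.

```bash
python3 -m creep '0 0 0 0.0005 -0.0015 -0.02 0.095;0 0 0 0 0 -0.025 0.095;0 0 0 0 0 -0.025 0.095;0 0 0 0 0 -0.025 0.095;0 0 0 0 0 -0.025 0.095;0 0 0 0 0 -0.02 0.095;0 0 0 0 0 -0.02 0.095;0 0 0 0 0 -0.01 0.095;0 0 0 0 0 0 0.095;0 0 0 0 0 0 0.095' 30 && python3 -m creep '0 0 0 0 0 0 0.07;0 0 0 0 0 0 0.065;0 0 0 0 0 0 0.06;0 0 0 0 0 0 0.05;0 0 0 0 0 0 0.05;0 0 0 0 0 0 0.05;0 0 0 0 0 0 0.05;0 0 0 0 0 0 0.05;0 0 0 0 0 0 0.05' 30
```

```text
t: 3.8
position: [0.4621, -0.1199, 0.1228]
tcp_rot: [-90.0, -0.0, -80.0]
wrist_force: [0.1, -0.1, -0.3]
grip_width: 1.001
t: 4.7
position: [0.4619, -0.1205, 0.1223]
tcp_rot: [-90.0, -0.0, -80.1]
wrist_force: [-1.7, 0.2, 4.7]
grip_width: 0.611
```

Gripped at 58 mm wide, with TCP z 0.1223 while the underside is on the bench. Now I lift and weigh it.

```bash
python3 -m creep '0 0 0 0 0 0.01 0.05;0 0 0 0 0 0.02 0.05;0 0 0 0 0 0.025 0.05;0 0 0 0 0 0.025 0.05;0 0 0 0 0 0.025 0.05;0 0 0 0 0 0.015 0.05;0 0 0 0 0 0.01 0.05;0 0 0 0 0 0 0.05;0 0 0 0 0 0 0.05;0 0 0 0 0 0 0.05' && python3 -m creep '0 0 0 0 0 0 0.05;0 0 0 0 0 0 0.05'
python3 - <<'E'
from h import *
c=cam("wrist");cv2.imwrite("pics/w2.png",snapshot("wrist")[:,:,::-1]);cv2.imwrite("pics/s2.png",snapshot("scene")[:,:,::-1]);print(env.sense()["wrist_force"],env.sense()["position"])
E
```

```text
t: 5.7
position: [0.4616, -0.1203, 0.2514]
tcp_rot: [-90.1, 0.1, -80.1]
wrist_force: [0.5, 0.3, -5.4]
grip_width: 0.604
t: 5.9
position: [0.4618, -0.1204, 0.2517]
tcp_rot: [-90.0, 0.0, -80.1]
wrist_force: [-0.5, 0.6, -3.9]
grip_width: 0.606
[-0.15971423 -0.10220767 -3.73449719] [ 0.46185668 -0.120451    0.2519661 ]
```

View pics/s2.png

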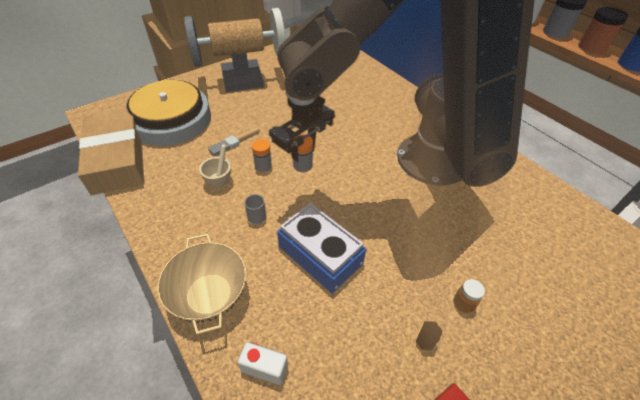

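The scene view shows A held upright at about (303,155), with the bench otherwise unchanged. It weighs about 4 N, so the tray should sink about 17 mm. I carry it to the far disc.

```bash
python3 -m creep '0 0 0 0.005 0.0155 0 0.05;0 0 0 0.008 0.025 0 0.05;0 0 0 0.008 0.025 0 0.05;0 0 0 0.008 0.025 0 0.05;0 0 0 0.008 0.025 0 0.05;0 0 0 0.008 0.025 0 0.05;0 0 0 0.008 0.025 0 0.05;0 0 0 0.008 0.025 0 0.05;0 0 0 0.008 0.025 0 0.05;0 0 0 0.008 0.025 0 0.05;0 0 0 0.004 0.015 0 0.05;0 0 0 0 0 0 0.05' && python3 -m creep '0 0 0 0 0 0 0.05;0 0 0 0 0 0 0.05'
python3 - <<'E'
from h import *
cv2.imwrite("pics/s3.png",snapshot("scene")[100:300,180:440,::-1].repeat(3,0).repeat(3,1));print(env.sense()["wrist_force"],env.sense()["position"])
E
```

```text
t: 7.2
position: [0.543, 0.1364, 0.2519]
tcp_rot: [-90.0, 0.0, -80.0]
wrist_force: [-1.1, 0.4, -4.2]
grip_width: 0.604
t: 7.4
position: [0.5426, 0.1342, 0.2522]
tcp_rot: [-90.0, -0.0, -80.1]
wrist_force: [-1.0, -0.2, -4.1]
grip_width: 0.606
[-0.2729574 -0.4690358 -4.4175195] [0.54267465 0.13418734 0.25226426]
```

View pics/s3.png

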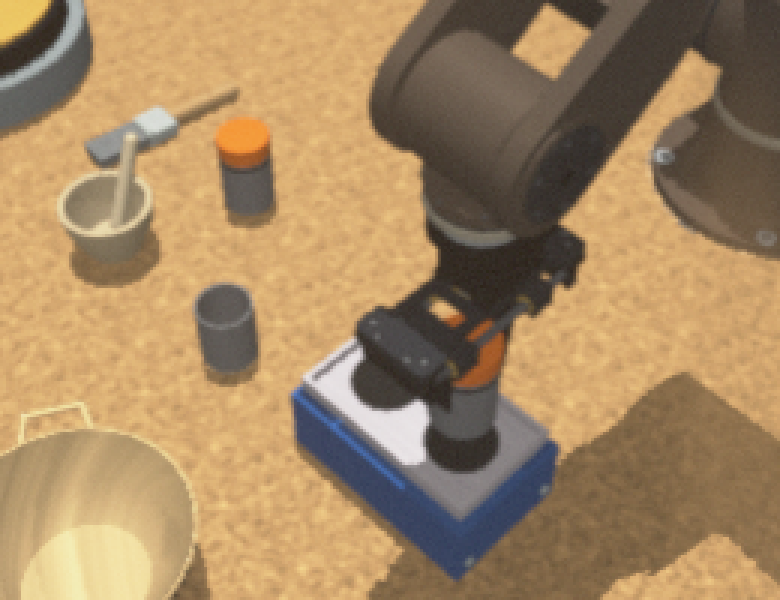

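A hangs over the far disc, at about (460,440) in the enlarged view. I lower slowly; contact is expected at TCP z of about 0.211.

```bash
python3 -m creep '0 0 0 0 0 -0.005 0.05;0 0 0 0 0 -0.008 0.05;0 0 0 0 0 -0.008 0.05;0 0 0 0 0 -0.008 0.05;0 0 0 0 0 -0.005 0.05;0 0 0 0 0 -0.002 0.05;0 0 0 0 0 0 0.05;0 0 0 0 0 0 0.05' && python3 -m creep '0 0 0 0 0 -0.003 0.05;0 0 0 0 0 -0.003 0.05;0 0 0 0 0 -0.003 0.05;0 0 0 0 0 -0.003 0.05;0 0 0 0 0 0 0.05;0 0 0 0 0 0 0.05'&& python3 -m creep '0 0 0 0 0 -0.003 0.05;0 0 0 0 0 -0.003 0.05;0 0 0 0 0 0 0.05;0 0 0 0 0 0 0.05;0 0 0 0 0 0 0.05'
```

```text
t: 8.25
position: [0.543, 0.1351, 0.2164]
tcp_rot: [-90.0, -0.0, -80.1]
wrist_force: [-0.1, 0.4, -4.4]
grip_width: 0.607
t: 8.85
position: [0.5429, 0.135, 0.2043]
tcp_rot: [-90.0, -0.0, -80.1]
wrist_force: [0.6, 0.3, -2.1]
grip_width: 0.604
t: 9.35
position: [0.5429, 0.135, 0.1983]
tcp_rot: [-90.0, -0.0, -80.1]
wrist_force: [0.3, 0.2, -0.8]
grip_width: 0.609
```

```bash
python3 -m creep '0 0 0 0 0 -0.002 0.05;0 0 0 0 0 -0.002 0.05;0 0 0 0 0 0 0.05;0 0 0 0 0 0 0.05;0 0 0 0 0 0 0.05'
python3 - <<'E'
from h import *
print([env.sense()["wrist_force"].round(2)])
cv2.imwrite("pics/s4.png",snapshot("scene")[100:300,180:440,::-1].repeat(3,0).repeat(3,1));print(env.sense()["wrist_force"])
E
```

```text
t: 9.85
position: [0.5429, 0.1351, 0.1943]
tcp_rot: [-90.0, -0.0, -80.1]
wrist_force: [-0.4, 0.0, -0.6]
grip_width: 0.608
[array([-0.42,  0.04, -0.57])]
[ 0.29335497 -0.47186969  0.46534304]
```

View pics/s4.png

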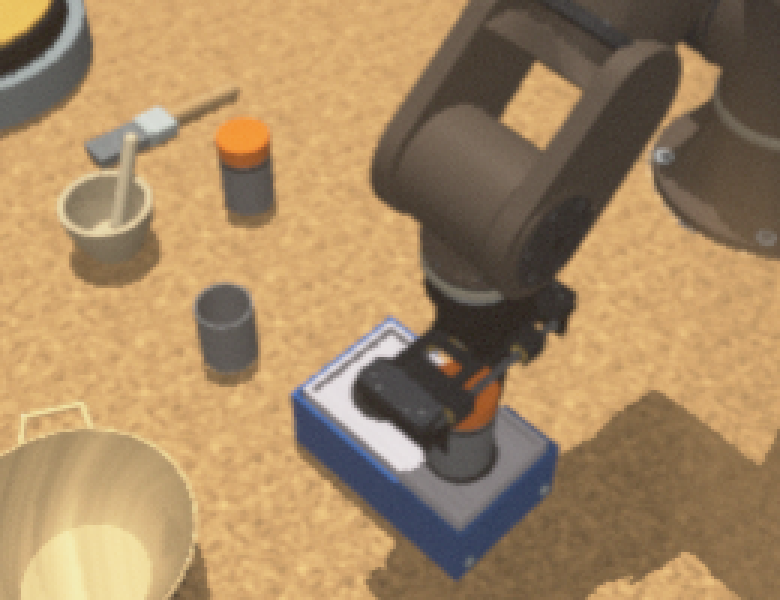

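The tray has sunk to near the rim, A stands on the far disc at about (462,450), and the wrist load is near zero. I release slowly, then rise.

```bash
python3 -m creep '0 0 0 0 0 0 0.06;0 0 0 0 0 0 0.062;0 0 0 0 0 0 0.066;0 0 0 0 0 0 0.075;0 0 0 0 0 0 0.085;0 0 0 0 0 0 0.095;0 0 0 0 0 0 0.095;0 0 0 0 0 0 0.095' && python3 -m creep '0 0 0 0 0 0.01 0.095;0 0 0 0 0 0.02 0.095;0 0 0 0 0 0.03 0.095;0 0 0 0 0 0.03 0.095;0 0 0 0 0 0.02 0.095;0 0 0 0 0 0.01 0.095;0 0 0 0 -0.03 0 0.095;0 0 0 0 -0.04 0 0.095;0 0 0 0 -0.04 0 0.095;0 0 0 0 -0.04 0 0.095;0 0 0 0 -0.04 0 0.095;0 0 0 0 -0.04 0 0.095'
python3 - <<'E'
from h import *
cv2.imwrite("pics/s5.png",snapshot("scene")[100:300,180:440,::-1].repeat(3,0).repeat(3,1))
E
```

```text
t: 10.7
position: [0.5429, 0.1351, 0.1943]
tcp_rot: [-90.0, -0.0, -80.1]
wrist_force: [0.2, -0.3, -0.6]
grip_width: 0.994
t: 11.9
position: [0.5425, -0.0965, 0.3141]
tcp_rot: [-90.0, 0.0, -80.1]
wrist_force: [-0.1, 0.4, -0.1]
grip_width: 0.998
```

View pics/s5.png

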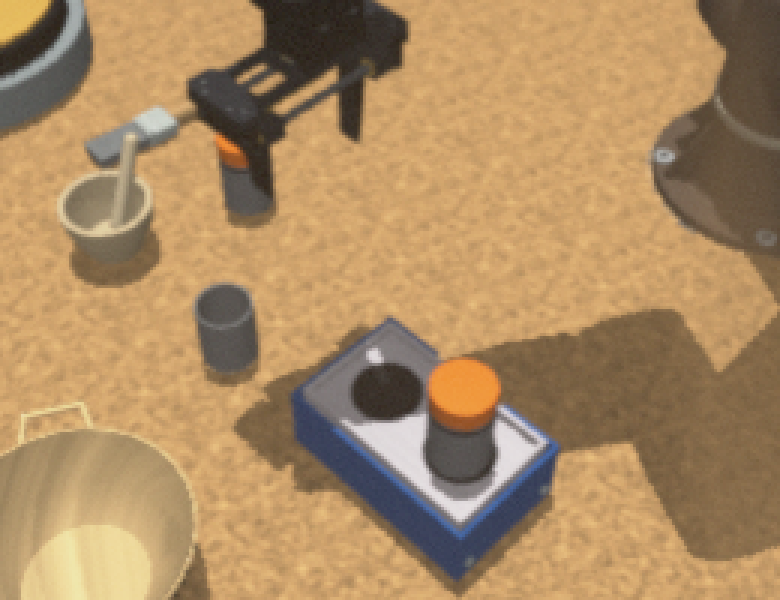

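A stands upright on the far disc at about (462,420). Now on to B.

```bash
python3 -m creep '0 0 0 -0.008 -0.035 -0.005 0.095;0 0 0 -0.008 -0.035 -0.005 0.095;0 0 0 -0.008 -0.035 -0.005 0.095;0 0 0 -0.008 -0.035 -0.005 0.095;0 0 0 -0.008 -0.035 0 0.095;0 0 0 -0.003 -0.034 0 0.095;0 0 0 0 0 0 0.095;0 0 0 0 0 0 0.095;0 0 0 0 0 0 0.095';python3 - <<'E'
from h import *
print(env.sense()["position"])
c=cam("wrist"); im=snapshot("wrist")[:,:,::-1]; cv2.imwrite("pics/w6.png",im)
H,S,V=cv2.split(cv2.cvtColor(im,cv2.COLOR_BGR2HSV)); m=(H>3)&(H<25)&(S>195)&(V>80)
for s,ce,mm in blobs(m,150):
    q=(s[0]+s[2]/2-.5,s[1]+s[3]-.5-s[2]/2); print(s,q,ray(c,[q],.095))
E
```

```text
t: 12.85
position: [0.4999, -0.303, 0.2941]
tcp_rot: [-90.0, 0.0, -80.1]
wrist_force: [0.7, -1.0, -0.9]
grip_width: 1.003
[ 0.49990284 -0.3030307   0.2940862 ]
[292 164  54  31 717] (np.float64(318.5), np.float64(167.5)) [[ 0.49476641 -0.27965541  0.095     ]]
```

View pics/w6.png

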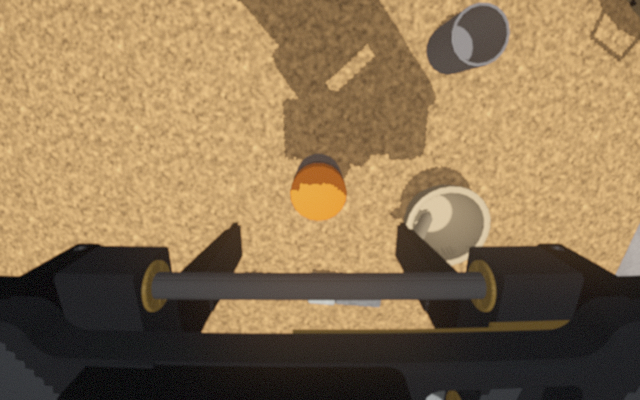

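B's lid is centred at about (319,193.5), the same place relative to the tool as A was, and the mortar at (450,222) is clear of the finger. I descend 0.172 m and close.

```bash
python3 -m creep '0 0 0 0 -0.002 -0.02 0.095;0 0 0 0 0 -0.025 0.095;0 0 0 0 0 -0.025 0.095;0 0 0 0 0 -0.025 0.095;0 0 0 0 0 -0.025 0.095;0 0 0 0 0 -0.022 0.095;0 0 0 0 0 -0.02 0.095;0 0 0 0 0 -0.01 0.095;0 0 0 0 0 0 0.095;0 0 0 0 0 0 0.095' 30 && python3 -m creep '0 0 0 0 0 0 0.07;0 0 0 0 0 0 0.065;0 0 0 0 0 0 0.06;0 0 0 0 0 0 0.05;0 0 0 0 0 0 0.05;0 0 0 0 0 0 0.05;0 0 0 0 0 0 0.05;0 0 0 0 0 0 0.05;0 0 0 0 0 0 0.05' 30
```

```text
t: 13.9
position: [0.5003, -0.3057, 0.123]
tcp_rot: [-90.0, -0.0, -80.1]
wrist_force: [0.5, -0.2, -0.0]
grip_width: 1.001
t: 14.8
position: [0.4999, -0.306, 0.1224]
tcp_rot: [-90.0, -0.0, -80.1]
wrist_force: [-0.8, 1.3, 2.8]
grip_width: 0.603
```

```bash
python3 -m creep '0 0 0 0 0 0.01 0.05;0 0 0 0 0 0.02 0.05;0 0 0 0 0 0.025 0.05;0 0 0 0 0 0.025 0.05;0 0 0 0 0 0.025 0.05;0 0 0 0 0 0.015 0.05;0 0 0 0 0 0.01 0.05;0 0 0 0 0 0 0.05;0 0 0 0 0 0 0.05;0 0 0 0 0 0 0.05;0 0 0 0 0 0 0.05'
python3 - <<'E'
from h import *
# A's actual place: top image
im=snapshot("top")[:,:,::-1]; cv2.imwrite("pics/t7.png",im)
H,S,V=cv2.split(cv2.cvtColor(im,cv2.COLOR_BGR2HSV)); c=cam("top"); m=(H>3)&(H<16)&(S>190)&(V>100)
for s,ce,mm in blobs(m,60): print(s,ce,ray(c,[ce],.167))
for s,ce,mm in blobs(V<60,60):
    if 240<ce[0]<310 and 155<ce[1]<190: print(s,ce,ray(c,[ce],.07))
E
```

```text
t: 15.9
position: [0.4997, -0.3058, 0.2514]
tcp_rot: [-90.1, 0.1, -80.1]
wrist_force: [0.9, -0.2, -2.9]
grip_width: 0.607
[244 162  20  13  78] [250.24358974 166.3974359 ] [[0.55654879 0.14204226 0.167     ]]
[246 168  21  17  64] [259.234375 178.734375] [[0.52583598 0.12026148 0.167     ]]
[283 162  22  22 378] [293.44444444 172.31216931] [[0.5590848  0.04616795 0.07      ]]
```

View pics/t7.png

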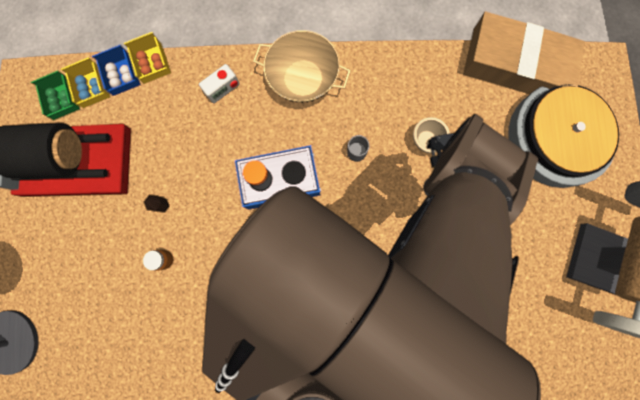

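The top view shows A's lid at about (255,173), over its place. The near disc, now lower, is at (293,172), which puts it at (0.559, 0.046). I carry B there.

```bash
python3 -m creep '0 0 0 0.003 0.016 0 0.05;0 0 0 0.005 0.03 0 0.05;0 0 0 0.006 0.035 0 0.05;0 0 0 0.006 0.035 0 0.05;0 0 0 0.006 0.035 0 0.05;0 0 0 0.006 0.035 0 0.05;0 0 0 0.006 0.035 0 0.05;0 0 0 0.006 0.035 0 0.05;0 0 0 0.005 0.03 0 0.05;0 0 0 0.005 0.03 0 0.05;0 0 0 0.003 0.02 0 0.05;0 0 0 0.002 0.015 0 0.05' && python3 -m creep '0 0 0 0 0 0 0.05;0 0 0 0 0 0 0.05;0 0 0 0 0 0 0.05'
python3 - <<'E'
from h import *
cv2.imwrite("pics/s8.png",snapshot("scene")[100:300,180:440,::-1].repeat(3,0).repeat(3,1))
E
```

```text
t: 17.15
position: [0.5586, 0.0472, 0.2521]
tcp_rot: [-90.0, 0.0, -80.0]
wrist_force: [-0.2, 0.0, -3.0]
grip_width: 0.608
t: 17.45
position: [0.5588, 0.0444, 0.2522]
tcp_rot: [-90.0, -0.0, -80.1]
wrist_force: [-0.5, 0.7, -3.5]
grip_width: 0.61
```

View pics/s8.png

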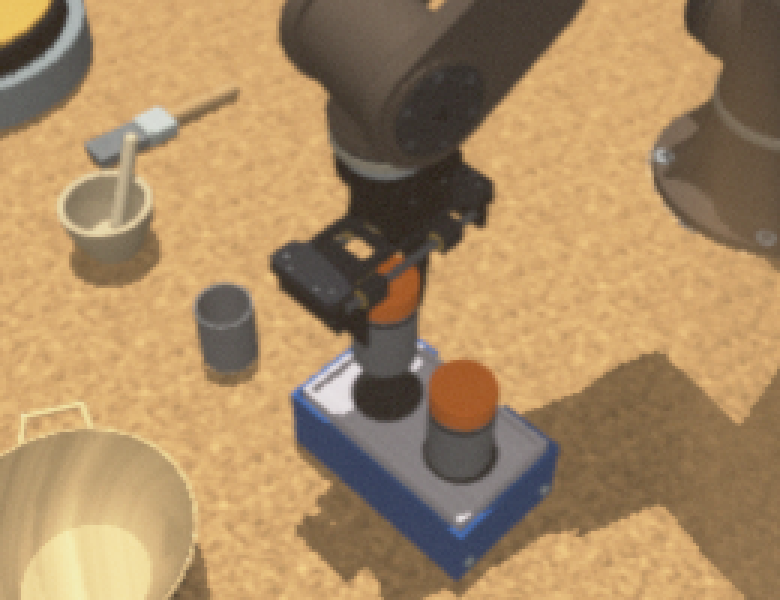

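B hangs over the near disc, at about (388,390) in the enlarged view. Contact should come at TCP z of about 0.194, and the stop at about 0.187.

```bash
python3 -m creep '0 0 0 0 0 -0.005 0.05;0 0 0 0 0 -0.01 0.05;0 0 0 0 0 -0.01 0.05;0 0 0 0 0 -0.01 0.05;0 0 0 0 0 -0.01 0.05;0 0 0 0 0 -0.006 0.05;0 0 0 0 0 -0.003 0.05;0 0 0 0 0 0 0.05;0 0 0 0 0 0 0.05' && python3 -m creep '0 0 0 0 0 -0.002 0.05;0 0 0 0 0 -0.002 0.05;0 0 0 0 0 -0.002 0.05;0 0 0 0 0 -0.001 0.05;0 0 0 0 0 0 0.05;0 0 0 0 0 0 0.05'&& python3 -m creep '0 0 0 0 0 -0.002 0.05;0 0 0 0 0 0 0.05;0 0 0 0 0 0 0.05;0 0 0 0 0 0 0.05'
```

```text
t: 18.4
position: [0.559, 0.0451, 0.1985]
tcp_rot: [-90.0, -0.0, -80.1]
wrist_force: [0.5, -0.1, -3.4]
grip_width: 0.604
t: 19.0
position: [0.5589, 0.045, 0.1913]
tcp_rot: [-90.0, -0.0, -80.1]
wrist_force: [-0.2, -0.3, -3.0]
grip_width: 0.605
t: 19.4
position: [0.5589, 0.0451, 0.1893]
tcp_rot: [-90.0, -0.0, -80.1]
wrist_force: [-0.4, -0.0, -2.6]
grip_width: 0.606
```

```bash
python3 -m creep '0 0 0 0 0 -0.001 0.05;0 0 0 0 0 0 0.05;0 0 0 0 0 0 0.05'; python3 -m creep '0 0 0 0 0 -0.001 0.05;0 0 0 0 0 0 0.05;0 0 0 0 0 0 0.05'
python3 - <<'E'
from h import *
cv2.imwrite("pics/s9.png",snapshot("scene")[150:290,250:400,::-1].repeat(4,0).repeat(4,1))
E
```

```text
t: 19.7
position: [0.5589, 0.0451, 0.1883]
tcp_rot: [-90.0, -0.0, -80.1]
wrist_force: [-1.0, 0.0, -1.5]
grip_width: 0.608
t: 20.0
position: [0.5589, 0.045, 0.1873]
tcp_rot: [-90.0, -0.0, -80.1]
wrist_force: [-0.9, 0.2, -0.2]
grip_width: 0.608
```

View pics/s9.png

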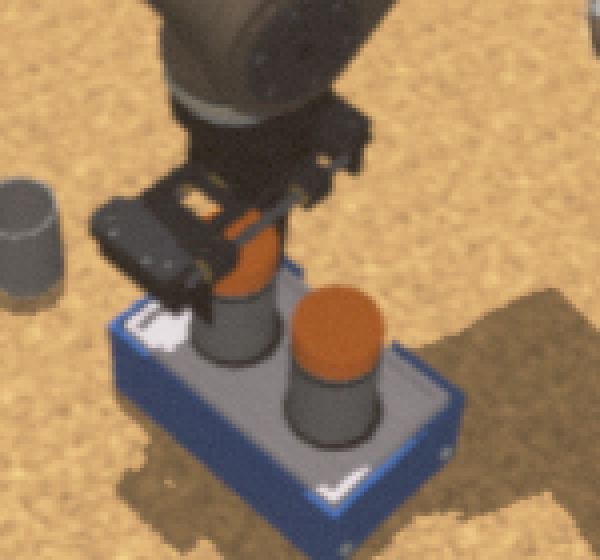

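The rim now looks flush with the casing, both canisters stand upright, and the load is off the wrist. I release and rise.

```bash
python3 -m creep '0 0 0 0 0 0 0.06;0 0 0 0 0 0 0.062;0 0 0 0 0 0 0.066;0 0 0 0 0 0 0.075;0 0 0 0 0 0 0.085;0 0 0 0 0 0 0.095;0 0 0 0 0 0 0.095;0 0 0 0 0 0 0.095' && python3 -m creep '0 0 0 0 0 0.01 0.095;0 0 0 0 0 0.02 0.095;0 0 0 0 0 0.03 0.095;0 0 0 0 0 0.03 0.095;0 0 0 0 0 0.02 0.095;0 0 0 0 0 0.01 0.095;0 0 0 0 -0.03 0 0.095;0 0 0 0 -0.04 0 0.095;0 0 0 0 -0.04 0 0.095;0 0 0 0 -0.04 0 0.095;0 0 0 0 -0.04 0 0.095;0 0 0 0 -0.04 0 0.095'&& python3 -m creep '0 0 0 0 -0.03 0 0.095;0 0 0 0 -0.01 0 0.095;0 0 0 0 0 0 0.095;0 0 0 0 0 0 0.095'
python3 - <<'E'
from h import *
im=snapshot("scene")[:,:,::-1];cv2.imwrite("pics/s10.png",im[100:300,180:440].repeat(3,0).repeat(3,1))
cv2.imwrite("pics/t10.png",snapshot("top")[:,:,::-1])
for n,f in (("scene","s10"),("top","t10")):
    c=cam(n); I=im if n=="scene" else cv2.imread("pics/t10.png")
    H,S,V=cv2.split(cv2.cvtColor(I,cv2.COLOR_BGR2HSV)); m=(H>3)&(H<17)&(S>180)&(V>90)
    for s,ce,mm in blobs(m,80): 
        p=ray(c,[ce],.16 if n=="top" else .153)[0]; d=p[:2]-[.551,.0905]; a=np.radians(10)
        print(n,s,p.round(4),"lift frame",(d@[np.cos(a),np.sin(a)]).round(4),(d@[-np.sin(a),np.cos(a)]).round(4))
E
```

```text
t: 20.85
position: [0.5589, 0.0451, 0.1873]
tcp_rot: [-90.0, -0.0, -80.1]
wrist_force: [0.2, 0.4, -0.4]
grip_width: 0.991
t: 22.05
position: [0.5585, -0.1865, 0.3071]
tcp_rot: [-90.0, 0.0, -80.1]
wrist_force: [0.5, -1.4, 0.4]
grip_width: 1.004
t: 22.45
position: [0.5588, -0.224, 0.3071]
tcp_rot: [-90.0, 0.0, -80.1]
wrist_force: [0.5, -0.6, 0.2]
grip_width: 1.0
scene [297 202  22  21 357] [0.5605 0.0467 0.153 ] lift frame 0.0018 -0.0448
scene [324 221  22  23 381] [0.5436 0.1369 0.153 ] lift frame 0.0008 0.0469
top [281 155  22  23 201] [0.5594 0.0482 0.16  ] lift frame 0.0009 -0.0431
top [245 162  23  23 320] [0.5433 0.1332 0.16  ] lift frame -0.0002 0.0434
```

View pics/s10.png

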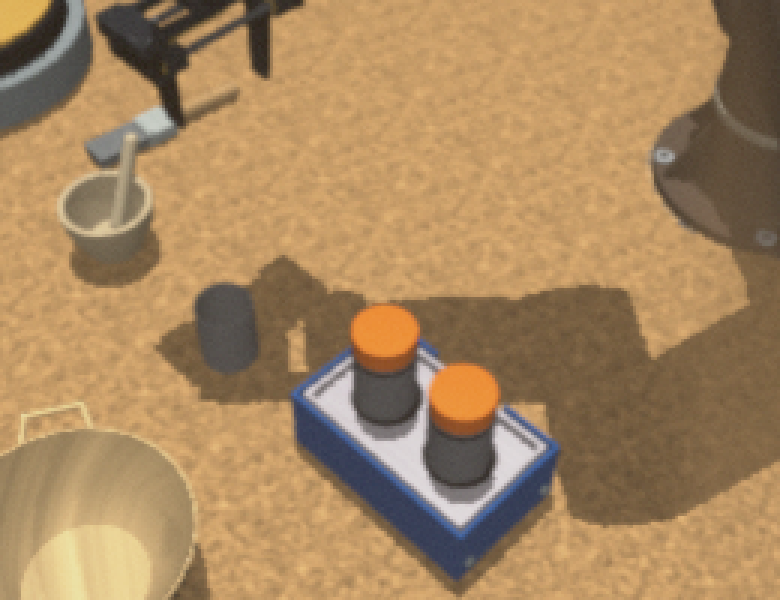

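View pics/t10.png

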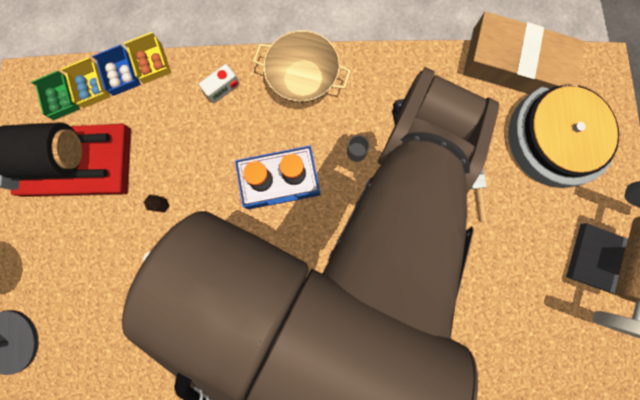

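Both canisters stand upright on their discs, with lids at (383,340) and (463,398) in the enlarged view. The rim is flush with the casing all round, the bystanders are where they were, and the gripper is clear. I hand the job in.

Run:
```python
from bench import workorder
print(workorder.hand_in())
```

```text
the job is handed in; nothing more can be done
None
```

Both full canisters now stand upright side by side on the lift's tray. The job was handed in at about 22.5 s of the 64 s allowed. I lowered each one slowly until the wrist carried almost none of its weight, then opened the jaws.

Last checks:
- **Position:** In the lift's frame, both canisters are within 2 mm of the tray's centre line in x, and 43–47 mm either side of centre in y. The scene and top views agree to about 4 mm.
- **Tray:** The rim looks flush with the casing. At release the second canister's underside was at about 65 mm, the fully-down height. I had no direct reading of the tray joint, so "fully home" rests on those two observations.
- **Bystanders:** The empty canister, mortar and brush look unmoved in the last scene view, as does the quartz in the top view. The arm mostly hid the jar in that last top view; it was in place in the one before, and nothing went near it afterwards.

None of the checks failed. The hand-in gave no verdict.

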